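# Set the module that matches the sample on the sloped inspection rest

### The arm

A 6-joint arm with a two-finger parallel gripper is mounted at the origin on the work surface. World frame = base frame: x ahead of the robot, y to its left, z up, the work surface at z = 0. Lengths are in m, angles in rad, forces in N, time in s.
With the tool pointing down it reaches from about 0.3 to 0.775 m from the base axis. Payload 14.6 kg.
Tool frame: the origin (TCP) lies at the very end of the fingers, on their centre line; the grasp point (between the pads) lies 19 mm behind it (ctrl.hold_point_z is the z of the grasp point in the tool frame, in m); z points along the fingers, y is the direction in which the jaws open and shut (so a half turn about z gives the same grasp; the last joint's range is limited). The gripper opens to 94 mm and grips with 3 to 60 N. Pads are 16 mm wide; open, the fingers measure 119 mm over their backs; the gripper's body (75 mm by 177 mm) begins 78 mm behind the grasp point.
Start: joints at [1.084, 0.3, 1.521, -0, 1.321, -0.067], TCP at [0.224, 0.502, 0.205] pointing down, gripper open.
Joint ranges: [-3.03, 3.03], [-0.79, 2.21], [0.23, 2.52], [-1.04, 4.18], [0, 3.07], [-2.55, 2.55]. Speed limits (rad/s): [2.22, 2.22, 2.57, 3.14, 3.14, 3.14].

### API

Orientations are given as [roll, pitch, yaw] about the fixed x, y, z axes, in that order (R = Rz(yaw) Ry(pitch) Rx(roll)).
In Python, from station import ctrl, cams, hand_in gives the robot as it stands.
- The arm moves only by the tool servo_tool, never from a script. Its argument "rows" is a list of rows, each a list of 7 numbers: the shift along the world's x, y, z in m, then the turn, a rotation vector about the world's x, y, z in rad, then the gripper command: -1 is shut, 1 is fully open, values between are in proportion. A call has exactly 8 rows; each row is the pose to reach, as a shift and turn from the pose measured when the call began; what a row does not reach only later rows make up. A row lasts 1/12 s, in which the tool goes at most 41.7 mm and 7.16 degrees, less where a joint would pass 70% of its speed; a pose out of reach is approached as far as the arm can. A call with a gripper value outside its range is refused whole. The fingers move at their own pace and stop on an object; "newtons" is the grip in N (left out, the last holds). Time passes only in rows, so rows that repeat a pose let the fingers close, or fill a call up. It gives the time, the measured TCP pose, the force and the opening at its end, in the units of the state.
- ctrl.get_obs(): the state, without advancing time (a new reading comes with each control period).
- cams.camera(name): name is "scene" or "top" or "wrist"; returns a dict with "image" (480x640x3 uint8, red, green, blue), "depth" (480x640 float32, m along the optical axis (not along the pixel's ray), 0 where there is no reading), "fx", "fy", "cx", "cy" (pixels), "dist_coeffs" ([k1, k2, p1, p2, k3] as OpenCV has them; the pictures are not rectified), "rvec" (rotation vector, rad) and "tvec" (3), from world to camera coordinates, as OpenCV has them; the wrist camera has in their place "hand_eye" (4x4, takes a point from camera to tool coordinates, whose origin is the TCP and whose axes are the flange's). Camera axes: x right, y down, z forward; pixel columns grow to the right and rows downward; lengths in m; the calibration is good to about 2 mm. A picture is of the moment at which its call begins: read the wrist's pose just before it.
- hand_in(): hands the job in, once; it reports no verdict.
Trained networks look in a picture, given as the dict that the camera call returned (one of the last four; its "shot" number tells which), for a name from the list of things; names that differ only in an ending like _2 or _b are one class to them, and where a whole thing is asked for, a point or a joint stands for the part that bears it (a point fixed in the world has none). Each returns a list of dicts, best first, with "p" (0 to 1); they miss things now and then, are a little off and sometimes report something else, mostly with a low value. They report only what shows in the picture. A call takes as long as a camera call. They do not tell look-alikes from the thing itself.
- cams.spot_in(picture, name): "box" ([left, top, right, bottom] as shares, 0 to 1, of the picture: columns of its width, rows of its height, round what is visible of it).
- cams.place_of(picture, name): "at" ([column, row] as shares, 0 to 1, of the picture: columns of its width, rows of its height: a listed point, or the origin of a listed thing).
The state is a dict: "time_s": time; "qpos": joint angles; "joint_vel": joint speeds; "tau": joint torques, N m; "ee_pos": TCP position; "eef_rot": TCP orientation; "force": force on the tool from outside, world axes, zero at the start; "moment": the same for the moment, N m; "grip_width": finger opening in m.
Only numpy, scipy, OpenCV 4.12 (cv2) and the standard library are available. Lean on these libraries where they do the work, as an engineer would, in place of code of your own. Each camera call takes 0.05 s, during which the arm holds its last target.

### The job

Look at the sample board on the white job card, and take from the tray the module whose board has the same outline. Set it down gently on the sloped inspection rest, lying flat on the plate with its straight contact edge flush against the ledge, and let go so that it stays there. Leave the other two modules where they lie, and do not disturb the battery, spool or screwdriver.

Things in the scene. Friction and masses are not known exactly. Their poses are not given: they have to be found in the camera images.
- stepped_centre (a point): loose module, flat in a tray compartment (any order). Green board 64 (x) x 60 (y) x 4 mm, steps in symmetrically from 60 mm wide at the contact edge to 44 mm and then 24 mm at the far end. Grip it by the finned heat sink in its middle, 30 (x) x 24 (y) x 30 mm tall. Point: 17 mm over the underside, mid heat sink (which spans 4 to 34 mm). z: up out of the board; x: from contact edge to far end.
- stepped_edge (a point): middle of the stepped module's straight contact edge (60 mm, row of brass strips on top), at its underside: 32 mm from the centre along -x and 17 mm below it; same axes, y along the edge. The module weighs about 120 g.
- sample_stepped: bare sample board (4 mm thick, no heat sink) with exactly the outline of the stepped module; fixed. One of the three samples lies on the white job card, the other two on the brown spares sheet. Origin at the underside, middle of the 64 mm length; axes as the module's.
- round_centre (a point): loose module, flat in a tray compartment (any order). Green board 64 (x) x 60 (y) x 4 mm, 60 mm wide, its far end a half circle of 30 mm radius. Grip it by the finned heat sink in its middle, 30 (x) x 24 (y) x 30 mm tall. Point: 17 mm over the underside, mid heat sink (which spans 4 to 34 mm). z: up out of the board; x: from contact edge to far end.
- round_edge (a point): middle of the round module's straight contact edge (60 mm, row of brass strips on top), at its underside: 32 mm from the centre along -x and 17 mm below it; same axes, y along the edge. The module weighs about 120 g.
- sample_round: bare sample board (4 mm thick, no heat sink) with exactly the outline of the round module; fixed. One of the three samples lies on the white job card, the other two on the brown spares sheet. Origin at the underside, middle of the 64 mm length; axes as the module's.
- forked_centre (a point): loose module, flat in a tray compartment (any order). Green board 64 (x) x 60 (y) x 4 mm, 60 mm wide, with a square notch 24 mm wide and 16 mm deep in the middle of its far end, leaving two horns. Grip it by the finned heat sink in its middle, 30 (x) x 24 (y) x 30 mm tall. Point: 17 mm over the underside, mid heat sink (which spans 4 to 34 mm). z: up out of the board; x: from contact edge to far end.
- forked_edge (a point): middle of the forked module's straight contact edge (60 mm, row of brass strips on top), at its underside: 32 mm from the centre along -x and 17 mm below it; same axes, y along the edge. The module weighs about 120 g.
- sample_forked: bare sample board (4 mm thick, no heat sink) with exactly the outline of the forked module; fixed. One of the three samples lies on the white job card, the other two on the brown spares sheet. Origin at the underside, middle of the 64 mm length; axes as the module's.
- job_card: white card with a thin dark border, 100 x 100 mm, 2 mm thick, lying on the bench between the robot and the tray; origin at the centre of its underside. The sample on it (within 30 mm of its centre) shows which module is wanted.
- tray: grey fixed tray, 108 mm (x) by 316 mm (y), 12 mm high, walls and floor 4 mm thick, with three square 100 mm compartments side by side along y, their centres at y = -104, 0 and +104 mm; origin at the centre of its underside.
- rest: sloped plate of the fixed inspection rest: 25 degrees, low side towards the robot, 150 mm up the slope x 180 mm wide, ledge 9 mm high, 8 mm thick along its low edge. Origin on the plate's face, mid ledge, at its inner face, 32 mm over the bench. x up the slope, y along the ledge, z square out of the plate. A module let go off the ledge may stay put and not slide to it.
- battery: bystander: black block battery lying flat, 26 x 48 x 17 mm, origin at the centre of its underside.
- spool: bystander: grey spool standing upright, 52 mm diameter, 40 mm tall, origin at the centre of its underside.
- screwdriver_grip (a point): bystander: screwdriver 150 mm long lying on the bench; point on its handle.
Not all that is in view belongs to the job. Leave any purple or red look-alike of the sample_round alone.

How it is judged:
By the outcome, as a careful person would: the job done as asked, in the order asked, and still so for the second after the job is handed in, with the robot touching nothing.
It also fails if it takes over 48 s, if anything falls off the work surface, if the arm or the gripper's body presses on something with over 40 N, if the wrist force passes 120 N, or if a joint passes its speed limit or range.

## Working session

There is one attempt and no reset: what is moved stays moved. The work goes in short steps, Python scripts to look and compute and a tool call to move; the robot and the scene stay as the last step left them, time stands still between calls to the robot, and variables do not carry over. Pictures are saved under pics/ and viewed, and the job is handed in when it is done.

Besides the shell and the picture viewer there is one more tool, called after "Call:" as name(argument=value, ...) on one line, values as JSON. servo_tool: Moves the arm, as the interface text tells. Its arguments: {"type":"object","properties":{"rows":{"type":"array"},"newtons":{"type":"number"}},"required":["rows"]}

```bash
mkdir -p pics; ls; cat > h.py <<'E'
import numpy as np, cv2
from station import ctrl,cams,hand_in
E
python3 - <<'E'
from h import *
import pickle
print(ctrl.get_obs(), ctrl.hold_point_z)
for n in ["scene","top"]:
    p=cams.camera(n); cv2.imwrite(f"pics/{n}0.png",p["image"][:,:,::-1]); pickle.dump(p,open(n+"0.pkl","wb"))
    print(n,{k:p[k] for k in p if k not in("image","depth")})
    for o in ["stepped_centre","stepped_edge","round_centre","round_edge","forked_centre","forked_edge","sample_stepped","sample_round","sample_forked","job_card","tray","rest"]:
        r=cams.place_of(p,o); print(o,[(round(d["at"][0]*640),round(d["at"][1]*480),round(d["p"],2)) for d in r[:3]])
E
```

```text
pics
{'time_s': 0.0, 'qpos': array([ 1.08444020e+00,  3.00443731e-01,  1.52161986e+00, -3.15114993e-06,
        1.32066146e+00, -6.66006951e-02]), 'joint_vel': array([-0.00090566, -0.00060614, -0.00036118,  0.00102257,  0.00152725,
        0.0010206 ]), 'tau': array([-3.63433232e-03, -5.31800151e+01, -3.52734053e+01,  7.06392643e-02,
        2.44160666e-02, -6.64644745e-05]), 'ee_pos': array([0.22402334, 0.50201401, 0.20488493]), 'eef_rot': array([-3.14046256e+00, -7.23176051e-05,  2.72183797e+00]), 'force': array([-0.10530537,  0.51545924, -0.03407724]), 'moment': array([ 0.04026031, -0.03420666, -0.00497272]), 'grip_width': 0.09402821400085135} -0.0188
scene {'fx': 453.2314095447388, 'fy': 453.2314095447388, 'cx': 327.8190437300585, 'cy': 235.6328050919218, 'dist_coeffs': array([0.01303888, 0.        , 0.        , 0.        , 0.        ]), 'rvec': array([ 1.95652054,  1.78452096, -0.52883389]), 'tvec': array([-0.04916409, -0.48578057,  1.08706906]), 'shot': 1}
stepped_centre [(186, 220, 0.74), (246, 225, 0.64)]
stepped_edge []
round_centre [(316, 219, 0.73), (317, 211, 0.29)]
round
[... 420 characters left out ...]
068, 'cx': 318.1222230639502, 'cy': 222.878411539196, 'dist_coeffs': array([0.07415391, 0.        , 0.        , 0.        , 0.        ]), 'rvec': array([ 2.15852013, -2.11291666,  0.20667541]), 'tvec': array([-0.04799   ,  0.6124591 ,  0.97129146]), 'shot': 2}
stepped_centre [(374, 255, 0.62)]
stepped_edge [(369, 275, 0.61)]
round_centre [(256, 349, 0.66)]
round_edge [(307, 269, 0.93)]
forked_centre [(304, 272, 0.66), (440, 259, 0.57), (371, 272, 0.46)]
forked_edge [(439, 275, 0.65)]
sample_stepped [(425, 169, 0.58)]
sample_round [(356, 106, 0.96), (259, 93, 0.85), (366, 168, 0.56)]
sample_forked [(373, 365, 0.91)]
job_card [(374, 365, 0.84)]
tray [(374, 255, 0.66), (312, 250, 0.42)]
rest []
```

View pics/scene0.png

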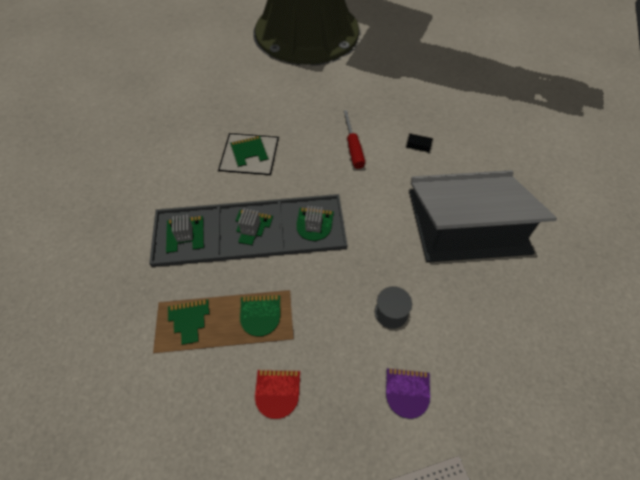

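View pics/top0.png

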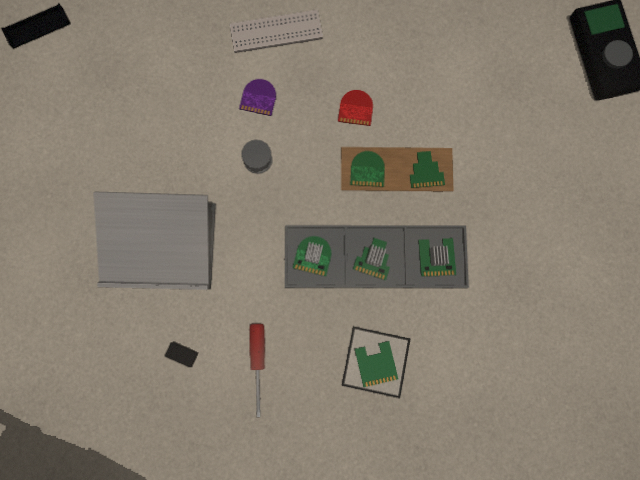

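The job card (top view, 376,362) holds the forked sample, notch at its far end. In the tray, the round module is at (312,256), the stepped one at (374,257) and the forked one at (437,258). The forked module matches the sample. I'll confirm this in an enlarged crop and measure.

```bash
cat >> h.py <<'E'
def W(p,u,v,z=None,d=None):
    """pixel -> world, at plane z or using depth"""
    K=np.array([[p["fx"],0,p["cx"]],[0,p["fy"],p["cy"]],[0,0,1.]])
    x,y=cv2.undistortPoints(np.array([[[u,v]]],float),K,p["dist_coeffs"])[0,0]
    R=cv2.Rodrigues(p["rvec"])[0];t=p["tvec"]
    if z is None:
        if d is None: d=p["depth"][int(round(v)),int(round(u))]
        return R.T@(np.array([x,y,1])*d-t)
    c=-R.T@t; r=R.T@np.array([x,y,1]); return c+r*(z-c[2])/r[2]
def cloud(p):
    h,w=p["depth"].shape
    K=np.array([[p["fx"],0,p["cx"]],[0,p["fy"],p["cy"]],[0,0,1.]])
    uu,vv=np.meshgrid(np.arange(w),np.arange(h))
    q=cv2.undistortPoints(np.stack([uu,vv],-1).reshape(-1,1,2).astype(float),K,p["dist_coeffs"]).reshape(h,w,2)
    X=np.dstack([q,np.ones((h,w))])*p["depth"][...,None]
    R=cv2.Rodrigues(p["rvec"])[0]
    return (X-p["tvec"])@R
E
python3 - <<'E'
from h import *
import pickle
t=pickle.load(open("top0.pkl","rb")); s=pickle.load(open("scene0.pkl","rb"))
im=t["image"][:,:,::-1]
a=cv2.resize(im[220:300,280:480],None,fx=4,fy=4,interpolation=cv2.INTER_CUBIC)
b=cv2.resize(im[320:405,330:425],None,fx=3,fy=3,interpolation=cv2.INTER_CUBIC)
c=np.zeros((a.shape[0]+b.shape[0],800,3),np.uint8);c[:a.shape[0]]=a;c[a.shape[0]:,:b.shape[1]]=b
cv2.imwrite("pics/crop.png",c)
for n,u,v in [("bench",500,350),("module",437,256),("tray rim",285,257),("rest",150,240)]:
    print(n,W(t,u,v).round(4))
P=cloud(t)
hs=P[235:280,420:455]; print(np.percentile(hs[...,2],[5,50,90,95,99]).round(4))
m=(hs[...,2]>0.03); 
if m.any():
    q=hs[m]; print("heatsink",m.sum(),q.min(0).round(4),q.max(0).round(4),q.mean(0).round(4)); print(cv2.minAreaRect(q[:,:2].astype(np.float32)*1000))
    hi=q[q[:,2]>.034]; print(len(hi), cv2.minAreaRect(hi[:,:2].astype(np.float32)*1000), hi.mean(0))
# rest plane
r=P[200:278,105:200].reshape(-1,3); r=r[(t["depth"][200:278,105:200].reshape(-1)>0)]
for _ in range(3):
    c=r.mean(0); n=np.linalg.svd(r-c,full_matrices=False)[2][2]; n*=np.sign(n[2]); e=(r-c)@n; r=r[abs(e)<2.5*e.std()]
print("rest n",n,c,e.std(),"slope",np.degrees(np.arccos(n[2])),"az",np.degrees(np.arctan2(n[1],n[0])))
E
```

```text
bench [ 0.4115 -0.3489 -0.0029]
module [ 0.5646 -0.2371  0.0356]
tray rim [0.5596 0.0203 0.0148]
rest [0.5773 0.2396 0.0621]
[0.0015 0.0072 0.0342 0.0368 0.0398]
heatsink 217 [ 0.4323 -0.2555  0.0301] [ 0.5835 -0.0207  1.0646] [ 0.5626 -0.2357  0.0689]
((511.56573486328125, -134.87550354003906), (37.17514419555664, 275.49688720703125), 27.063581466674805)
159 ((511.5864562988281, -134.84823608398438), (36.44072723388672, 275.57354736328125), 27.229141235351562) [ 0.56154942 -0.23333709  0.08218993]
rest n [-0.42048486  0.00300329  0.90729458] [0.57941744 0.23622339 0.06268884] 0.001674058424927969 slope 24.86587980456294 az 179.59077488003314
```

View pics/crop.png

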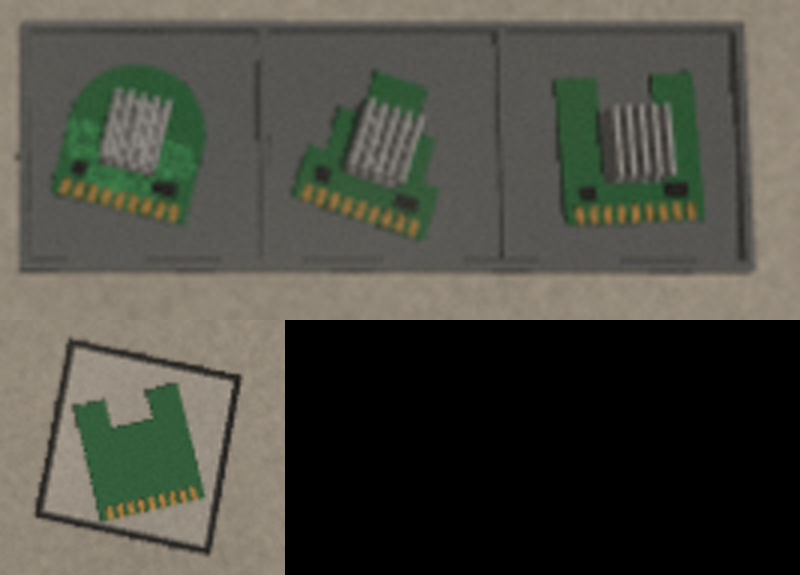

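The crop confirms it: the forked module lies in the right-hand compartment, in top view around (437,258), at y ≈ -0.23. Next I'll work out its pose and the rest's frame.

```bash
python3 - <<'E'
from h import *
import pickle
t=pickle.load(open("top0.pkl","rb")); s=pickle.load(open("scene0.pkl","rb"))
f=lambda x,y:(280+(x+.5)/4-.5,220+(y+.5)/4-.5)
c=[W(t,*f(*q),z=.008)[:2] for q in [(567,223),(703,219),(690,72),(554,79)]]
c=np.array(c);print(c.round(4), [np.linalg.norm(c[i]-c[i-1]).round(4) for i in range(4)])
print("centre",c.mean(0), "x dir deg",np.degrees(np.arctan2(*((c[2]+c[3]-c[0]-c[1])[::-1]))), np.degrees(np.arctan2(*((c[0]-c[1])[::-1]))))
h=[W(t,*f(*q),z=.038)[:2] for q in [(613,180),(677,180),(670,104),(608,106)]]
print("heatsink top",np.mean(h,0),np.array(h).round(4))
for nm,p in (("top",t),("scene",s)):
    P=cloud(p); d=p["depth"]>0
    b=d&(abs(P[...,2])<.01); print(nm,"bench median z",np.median(P[...,2][b]))
    m=d&(P[...,0]>.46)&(P[...,0]<.7)&(P[...,1]>.1)&(P[...,1]<.36)&(P[...,2]>.02)&(P[...,2]<.12)
    q=P[m]
    A=q.copy()
    for _ in range(6):
        cc=A.mean(0); n=np.linalg.svd(A-cc,full_matrices=False)[2][2]; n*=np.sign(n[2]); e=(q-cc)@n; A=q[abs(e)<.004]
    print(nm,"plane",n,"slope",np.degrees(np.arccos(n[2])),"az",np.degrees(np.arctan2(-n[1],-n[0])),len(A),A.min(0),A.max(0))
    # x where z=.032 at y mid
    ym=(A[:,1].min()+A[:,1].max())/2
    print(" ymid",ym,"x@z=.032",cc[0]+(-(n[2]*(.032-cc[2])+n[1]*(ym-cc[1])))/n[0])
for nm,p in (("top",t),("scene",s)):
    for o in ("rest","tray"):
        for k in ("spot_in",): 
            r=getattr(cams,k)(p,o); print(nm,o,[(np.array(d["box"])*[640,480,640,480]).round(1).tolist()+[round(d["p"],2)] for d in r[:2]])
im=t["image"][:,:,::-1]
cv2.imwrite("pics/rest.png",cv2.resize(im[180:300,80:230],None,fx=5,fy=5,interpolation=cv2.INTER_CUBIC))
im=s["image"][:,:,::-1]
cv2.imwrite("pics/rest2.png",cv2.resize(im[160:270,400:560],None,fx=5,fy=5,interpolation=cv2.INTER_CUBIC))
E
```

```text
[[ 0.5339 -0.2154]
 [ 0.537  -0.274 ]
 [ 0.601  -0.2697]
 [ 0.5965 -0.2105]] [np.float64(0.0629), np.float64(0.0586), np.float64(0.0641), np.float64(0.0594)]
centre [ 0.56707789 -0.24240357] x dir deg 4.168553327559619 93.0521140021717
heatsink top [ 0.56569454 -0.24185139] [[ 0.5495 -0.2294]
 [ 0.5501 -0.2563]
 [ 0.5823 -0.2539]
 [ 0.5808 -0.2278]]
top bench median z -0.0007000384170228415
top plane [-0.42012792  0.00228288  0.90746202] slope 24.843055549193423 az -0.31132948388522685 9840 [0.50239005 0.14580005 0.02581394] [0.64999199 0.32845828 0.09807961]
 ymid 0.23712916309303045 x@z=.032 0.5131188624515981
scene bench median z 0.001021875470024785
scene plane [-0.28234963  0.00270333  0.95930776] slope 16.401261245298265 az -0.5485571465458956 2265 [0.49888049 0.14467391 0.0334394 ] [0.64111751 0.32667432 0.07806276]
 ymid 0.23567411888328466 x@z=.032 0.48806820521152583
top rest [[94.4, 193.7, 209.6, 290.0, 0.78]]
top tray [[285.4, 224.3, 470.6, 291.6, 0.85], [409.3, 148.6, 444.8, 183.9, 0.41]]
scene rest [[411.1, 172.4, 554.3, 231.1, 0.61]]
scene tray [[147.0, 195.2, 346.7, 264.9, 0.6]]
```

View pics/rest.png

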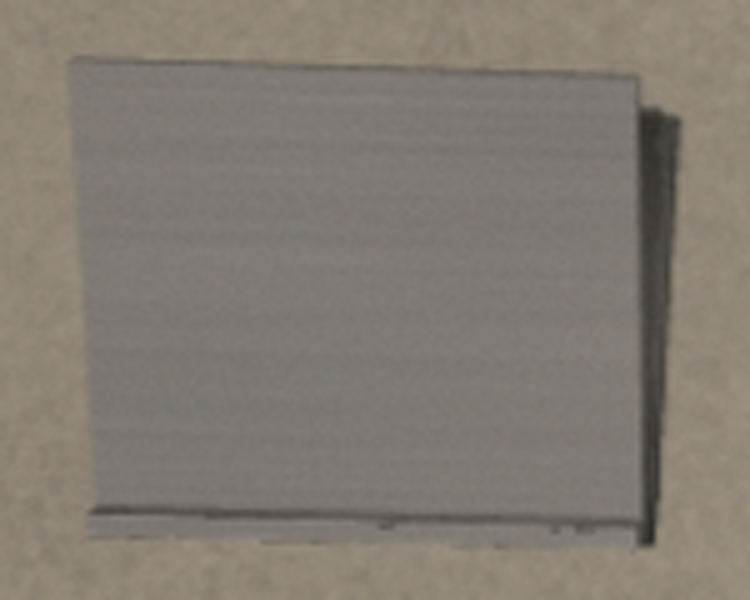

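View pics/rest2.png

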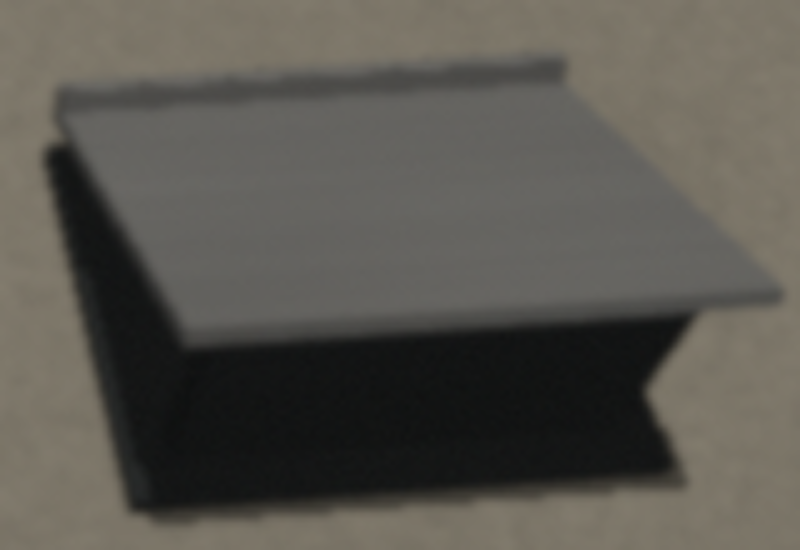

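```bash
python3 - <<'E'
from h import *
import pickle
t=pickle.load(open("top0.pkl","rb")); s=pickle.load(open("scene0.pkl","rb"))
f=lambda x,y:(80+(x+.5)/5-.5,180+(y+.5)/5-.5)
g=lambda x,y:(400+(x+.5)/5-.5,160+(y+.5)/5-.5)
dz=.032+.009*np.cos(np.radians(25)); dx=.009*np.sin(np.radians(25))
a=W(t,*f(95,509),z=dz)+[dx,0,0];b=W(t,*f(637,520),z=dz)+[dx,0,0]
print("top ledge",a,b,(a+b)/2,np.degrees(np.arctan2(-(a-b)[0],(a-b)[1])))
zt=.032+.15*np.sin(np.radians(25))
a=W(t,*f(72,60),z=zt);b=W(t,*f(638,76),z=zt)
print("top far edge",a,b,(a+b)/2-[.15*np.cos(np.radians(25)),0,0],np.degrees(np.arctan2(-(a-b)[0],(a-b)[1])))
a=W(s,*g(68,118),z=.032);b=W(s,*g(565,86),z=.032)
print("scene ledge",a,b,(a+b)/2,np.degrees(np.arctan2(-(b-a)[0],(b-a)[1])))
a=W(s,*g(183,338),z=zt);b=W(s,*g(780,293),z=zt)
print("scene far",a,b,(a+b)/2-[.15*np.cos(np.radians(25)),0,0])
# forked in scene
print("scene forked centre")
im=s["image"][:,:,::-1]
cv2.imwrite("pics/fk.png",cv2.resize(im[200:265,150:225],None,fx=8,fy=8,interpolation=cv2.INTER_CUBIC))
o=ctrl.get_obs()
E
```

```text
top ledge [0.51388309 0.32343015 0.04015677] [0.51333401 0.14700648 0.04015677] [0.51360855 0.23521831 0.04015677] -0.1783203083718692
top far edge [0.64850662 0.32388751 0.09539274] [0.64786855 0.14509049 0.09539274] [0.51224142 0.234489   0.09539274] -0.20447147537502383
scene ledge [0.5112178  0.14896049 0.032     ] [0.51186933 0.32614377 0.032     ] [0.51154356 0.23755213 0.032     ] -0.21068464150729607
scene far [0.6485002  0.14421608 0.09539274] [0.64798349 0.32343423 0.09539274] [0.51229568 0.23382516 0.09539274]
scene forked centre
```

Call:
servo_tool(rows=[[0.343,-0.744,-0.03,0,0,0.483,0.06],[0.343,-0.744,-0.03,0,0,0.483,0.06],[0.343,-0.744,-0.03,0,0,0.483,0.06],[0.343,-0.744,-0.03,0,0,0.483,0.06],[0.343,-0.744,-0.03,0,0,0.483,0.06],[0.343,-0.744,-0.03,0,0,0.483,0.06],[0.343,-0.744,-0.03,0,0,0.483,0.06],[0.343,-0.744,-0.03,0,0,0.483,0.06]], newtons=20)

```text
time_s: 2.17
ee_pos: [0.3595, 0.2084, 0.1939]
eef_rot: [3.141, 0.001, -3.078]
force: [0.6, 0.5, 0.1]
grip_width: 0.0501
```

Call:
servo_tool(rows=[[0.208,-0.45,-0.034,0,0,0,0.06],[0.208,-0.45,-0.034,0,0,0,0.06],[0.208,-0.45,-0.034,0,0,0,0.06],[0.208,-0.45,-0.034,0,0,0,0.06],[0.208,-0.45,-0.034,0,0,0,0.06],[0.208,-0.45,-0.034,0,0,0,0.06],[0.208,-0.45,-0.034,0,0,0,0.06],[0.208,-0.45,-0.034,0,0,0,0.06]])

```text
time_s: 2.83
ee_pos: [0.4989, -0.094, 0.1711]
eef_rot: [3.141, 0.001, -3.078]
force: [0.6, 0.5, 0.3]
grip_width: 0.05
```

Call:
servo_tool(rows=[[0.06,-0.125,-0.008,0,0,0,0.06],[0.06,-0.125,-0.008,0,0,0,0.06],[0.06,-0.125,-0.008,0,0,0,0.06],[0.06,-0.125,-0.008,0,0,0,0.06],[0.06,-0.125,-0.008,0,0,0,0.06],[0.06,-0.125,-0.008,0,0,0,0.06],[0.06,-0.125,-0.008,0,0,0,0.06],[0.06,-0.125,-0.008,0,0,0,0.06]])

```text
time_s: 3.5
ee_pos: [0.5588, -0.2179, 0.1635]
eef_rot: [3.141, 0.001, -3.077]
force: [-0.2, 0.5, 0.1]
grip_width: 0.0497
```

```bash
cat >> h.py <<'E'
from scipy.spatial.transform import Rotation as Rn
def shoot(name,tag):
    import pickle
    o=ctrl.get_obs(); p=cams.camera(name); p=dict(p)
    if name=="wrist":
        R=Rn.from_euler("xyz",o["eef_rot"]).as_matrix()
        H=np.array(p["hand_eye"]); Rc=R@H[:3,:3]; tc=R@H[:3,3]+o["ee_pos"]
        p["rvec"]=cv2.Rodrigues(Rc.T)[0].ravel(); p["tvec"]=-Rc.T@tc
    p["obs"]=o
    pickle.dump(p,open(tag+".pkl","wb")); cv2.imwrite(f"pics/{tag}.png",p["image"][:,:,::-1]); return p
E
python3 - <<'E'
from h import *
p=shoot("wrist","w1"); o=p["obs"]; print(o["time_s"],o["ee_pos"],o["eef_rot"],o["grip_width"],o["qpos"])
for n in ("forked_centre","forked_edge"):
    r=cams.place_of(p,n); print(n,[(np.round(np.array(d["at"])*[640,480],1),round(d["p"],2)) for d in r[:2]])
print(p["hand_eye"],p["fx"])
E
```

```text
3.5 [ 0.558783   -0.21793039  0.16354704] [ 3.1414969e+00  1.4957862e-03 -3.0772241e+00] 0.049670384673244 [-4.33285347e-01  4.44335509e-01  1.42335373e+00  8.35016162e-04
  1.27263487e+00 -2.06869509e+00]
forked_centre [(array([293.6, 226. ]), 0.68)]
forked_edge [(array([291.7, 182.2]), 0.64)]
[[-2.69511607e-04 -9.60807938e-01 -2.77214778e-01  8.18038553e-02]
 [ 9.99999671e-01 -4.71005011e-04  6.60260020e-04 -2.84097426e-04]
 [-7.64952618e-04 -2.77214509e-01  9.60807749e-01 -1.78950927e-01]
 [ 0.00000000e+00  0.00000000e+00  0.00000000e+00  1.00000000e+00]] 426.75252117448156
```

View pics/w1.png

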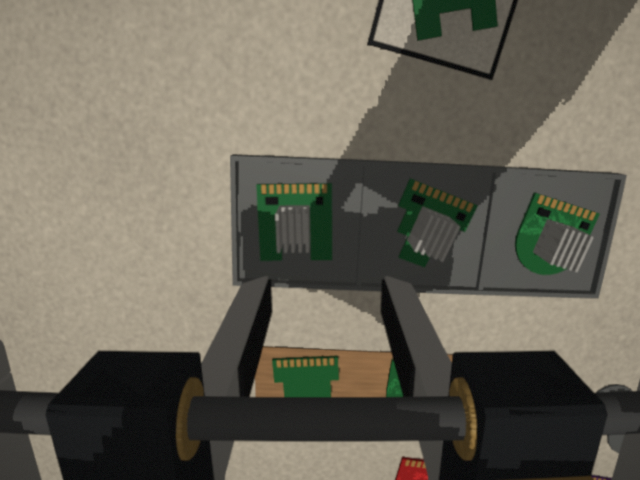

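```bash
python3 - <<'E'
from h import *
import pickle
p=pickle.load(open("w1.pkl","rb"))
cv2.imwrite("pics/w1c.png",cv2.resize(p["image"][165:275,235:345,::-1],None,fx=5,fy=5,interpolation=cv2.INTER_CUBIC))
E
```

```text
(no output)
```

View pics/w1c.png

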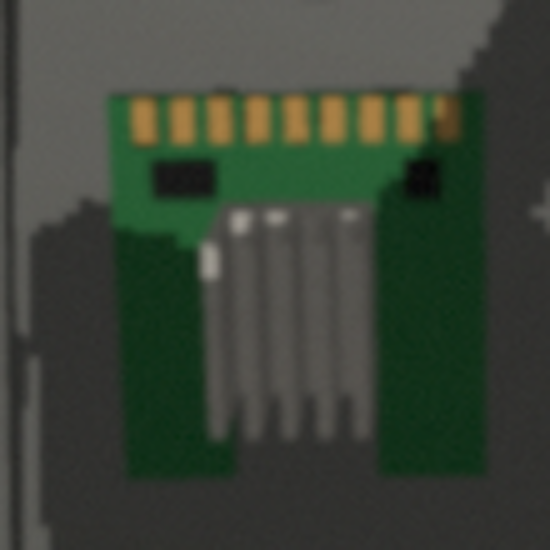

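```bash
python3 - <<'E'
from h import *
import pickle
p=pickle.load(open("w1.pkl","rb"))
f=lambda x,y:(235+(x+.5)/5-.5,165+(y+.5)/5-.5)
c=np.array([W(p,*f(*q),z=.008)[:2] for q in [(108,94),(484,95),(487,474),(127,477)]])
print(c.round(4),[np.linalg.norm(c[i]-c[i-1]).round(4) for i in range(4)])
print(c.mean(0),np.degrees(np.arctan2(*((c[2]+c[3]-c[0]-c[1])[::-1]))), np.degrees(np.arctan2(*((c[1]+c[2]-c[0]-c[3])[::-1]))))
E
```

```text
[[ 0.5357 -0.2748]
 [ 0.5321 -0.2154]
 [ 0.5953 -0.2106]
 [ 0.5997 -0.2704]] [np.float64(0.0642), np.float64(0.0595), np.float64(0.0634), np.float64(0.0599)]
[ 0.56570538 -0.2427891 ] 4.120581571686237 93.82036344137946
```

Call:
servo_tool(rows=[[0.0072,-0.0246,-0.02,0,0,0.005,0.06],[0.0072,-0.0246,-0.04,0,0,0.005,0.06],[0.0072,-0.0246,-0.06,0,0,0.005,0.06],[0.0072,-0.0246,-0.08,0,0,0.005,0.06],[0.0072,-0.0246,-0.095,0,0,0.005,0.06],[0.0072,-0.0246,-0.105,0,0,0.005,0.06],[0.0072,-0.0246,-0.11,0,0,0.005,0.06],[0.0072,-0.0246,-0.11,0,0,0.005,0.06]])

```text
time_s: 4.32
ee_pos: [0.5659, -0.2425, 0.0531]
eef_rot: [3.141, 0.001, -3.072]
force: [-0.5, 0.3, 0.5]
grip_width: 0.0499
```

```bash
python3 - <<'E'
from h import *
p=shoot("wrist","w2"); o=p["obs"]; print(o["time_s"],o["ee_pos"],o["eef_rot"],o["grip_width"])
E
```

```text
4.3167 [ 0.56591506 -0.24245464  0.05308037] [ 3.14117848e+00  8.74797150e-04 -3.07200768e+00] 0.04986253546179464
```

View pics/w2.png

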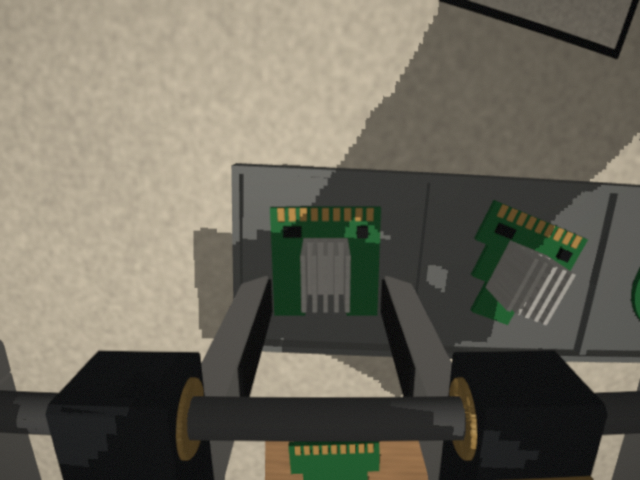

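The forked module's heat sink (326,275) sits midway between the fingers. I'll lower the tool and grip.

Call:
servo_tool(rows=[[0,0,-0.015,0,0,0,0.06],[0,0,-0.028,0,0,0,0.06],[0,0,-0.036,0,0,0,0.06],[0,0,-0.04,0,0,0,0.06],[0,0,-0.04,0,0,0,0.06],[0,0,-0.04,0,0,0,-0.3],[0,0,-0.04,0,0,0,-0.6],[0,0,-0.04,0,0,0,-1]], newtons=20)

```text
time_s: 5.03
ee_pos: [0.5666, -0.2428, 0.0146]
eef_rot: [-3.141, 0.003, -3.072]
force: [0.2, -1.1, -0.2]
grip_width: 0.0329
```

Call:
servo_tool(rows=[[0,0,0,0,0,0,-1],[0,0,0,0,0,0,-1],[0,0,0,0,0,0,-1],[0,0,0.005,0,0,0,-1],[0,0,0.015,0,0,0,-1],[0,0,0.035,0,0,0,-1],[0,0,0.065,0,0,0,-1],[0,0,0.1,0,0,0,-1]])

```text
time_s: 5.7
ee_pos: [0.5658, -0.2425, 0.1152]
eef_rot: [3.141, 0.0, -3.072]
force: [0.6, -0.8, -0.1]
grip_width: 0.0241
```

```bash
python3 - <<'E'
from h import *
p=shoot("wrist","w3"); o=p["obs"]; print(o["time_s"],o["ee_pos"],o["eef_rot"],o["grip_width"],o["force"])
cv2.imwrite("pics/w3c.png",cv2.resize(p["image"][200:360,230:420,::-1],None,fx=4,fy=3.7,interpolation=cv2.INTER_CUBIC))
E
```

```text
5.7 [ 0.56577277 -0.24245983  0.11519124] [ 3.14094919e+00  4.58132549e-04 -3.07207642e+00] 0.024125454551926367 [ 0.64443882 -0.75544878 -0.11623055]
```

View pics/w3c.png

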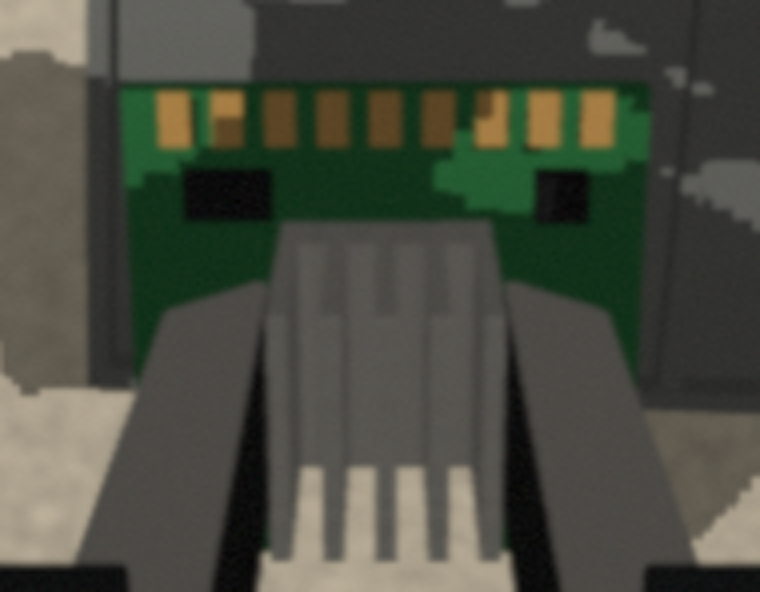

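```bash
python3 - <<'E'
from h import *
import pickle
p=pickle.load(open("w3.pkl","rb")); o=p["obs"]
f=lambda x,y:(230+(x+.5)/4-.5,200+(y+.5)/3.7-.5)
R=Rn.from_euler("xyz",o["eef_rot"]).as_matrix()
for z in (.108,.110,.112):
    for q in [(119,84),(652,84)]:
        print(z,((W(p,*f(*q),z=z)-o["ee_pos"])@R).round(4))
u,v=f(330,170); print("board by depth",((W(p,u,v)-o["ee_pos"])@R).round(4))
E
```

```text
0.108 [ 0.0336 -0.0302  0.0072]
0.108 [0.0335 0.0299 0.0072]
0.11 [ 0.0341 -0.0299  0.0052]
0.11 [0.0341 0.0296 0.0052]
0.112 [ 0.0346 -0.0296  0.0032]
0.112 [0.0346 0.0293 0.0032]
board by depth [ 0.0223 -0.0065  0.0082]
```

Call:
servo_tool(rows=[[0,0.01,0.035,0,0,0,-1],[0,0.05,0.055,0,0,-0.02,-1],[-0.01,0.09,0.055,0,0,-0.04,-1],[-0.015,0.13,0.055,0,0,-0.06,-1],[-0.02,0.17,0.055,0,0,-0.073,-1],[-0.02,0.21,0.055,0,0,-0.073,-1],[-0.025,0.25,0.055,0,0,-0.073,-1],[-0.025,0.29,0.055,0,0,-0.073,-1]])

```text
time_s: 6.42
ee_pos: [0.5428, 0.048, 0.1798]
eef_rot: [-3.137, 0.011, 3.138]
force: [1.0, -1.0, -0.6]
grip_width: 0.024
```

Call:
servo_tool(rows=[[0,0.04,0,0,-0.05,0,-1],[0,0.08,0,0,-0.11,0,-1],[-0.005,0.12,0,0,-0.17,0,-1],[-0.01,0.15,0,0,-0.23,0,-1],[-0.01,0.175,0,0,-0.29,0,-1],[-0.01,0.187,0,0,-0.35,0,-1],[-0.01,0.187,0,0,-0.41,0,-1],[-0.01,0.187,0,0,-0.436,0,-1]])

```text
time_s: 7.08
ee_pos: [0.5319, 0.2361, 0.1802]
eef_rot: [-3.138, 0.45, 3.14]
force: [0.5, 0.1, -1.8]
grip_width: 0.0239
```

```bash
python3 - <<'E'
from h import *
o=ctrl.get_obs(); print(o["time_s"],o["ee_pos"],o["eef_rot"],o["grip_width"],o["force"],o["qpos"])
c,s=np.cos(np.radians(25)),np.sin(np.radians(25))
Rt=np.array([[-c,0,s],[0,1,0],[-s,0,-c]]); Rt=Rn.from_euler("z",-.0035).as_matrix()@Rt
R=Rn.from_euler("xyz",o["eef_rot"]).as_matrix()
print("turn",Rn.from_matrix(Rt@R.T).as_rotvec().round(4))
t=np.array([.5128+.0415*c-.0405*s,.235,.032+.0415*s+.0405*c]); print("shift",(t-o["ee_pos"]).round(4))
E
```

```text
7.0833 [0.53188583 0.236089   0.18015432] [-3.13830695  0.45012872  3.139842  ] 0.023889563833923582 [ 0.50982466  0.05834979 -1.81011071] [ 0.4433511   0.19121704  1.78438534 -0.27535334  0.77523197 -0.96573561]
turn [ 0.003   0.0138 -0.0003]
shift [ 0.0014 -0.0011 -0.0939]
```

Call:
servo_tool(rows=[[0.001,-0.001,-0.02,0.003,0.014,0,-1],[0.001,-0.001,-0.045,0.003,0.014,0,-1],[0.001,-0.001,-0.065,0.003,0.014,0,-1],[0.001,-0.001,-0.08,0.003,0.014,0,-1],[0.001,-0.001,-0.09,0.003,0.014,0,-1],[0.001,-0.001,-0.094,0.003,0.014,0,-1],[0.001,-0.001,-0.094,0.003,0.014,0,-1],[0.001,-0.001,-0.094,0.003,0.014,0,-1]])

```text
time_s: 7.75
ee_pos: [0.5333, 0.2353, 0.0871]
eef_rot: [3.141, 0.437, 3.138]
force: [-0.5, 0.2, -1.0]
grip_width: 0.0235
```

```bash
cat >> h.py <<'E'
c,s=np.cos(np.radians(25)),np.sin(np.radians(25))
def rest_state():
    o=ctrl.get_obs(); d=o["ee_pos"]-[.5128,.235,.032]
    print("t",o["time_s"],"rest x,z of TCP mm",(1000*(d[0]*c+d[2]*s)).round(2),(1000*(-d[0]*s+d[2]*c)).round(2),"y",(1000*d[1]).round(2))
    F=o["force"];print("F up-slope %.2f, y %.2f, normal %.2f"%(F[0]*c+F[2]*s,F[1],-F[0]*s+F[2]*c),"M",o["moment"].round(3),"w",o["grip_width"])
    Rt=Rn.from_euler("z",-.0035).as_matrix()@np.array([[-c,0,s],[0,1,0],[-s,0,-c]])
    R=Rn.from_euler("xyz",o["eef_rot"]).as_matrix()
    print("turn",Rn.from_matrix(Rt@R.T).as_rotvec().round(4))
E
python3 - <<'E'
from h import *
rest_state()
p=shoot("wrist","w4")
E
```

```text
t 7.75 rest x,z of TCP mm 41.84 41.28 y 0.25
F up-slope -0.89, y 0.22, normal -0.69 M [0.015 0.259 0.015] w 0.023518371466784073
turn [-0.0004  0.0008 -0.0002]
```

View pics/w4.png

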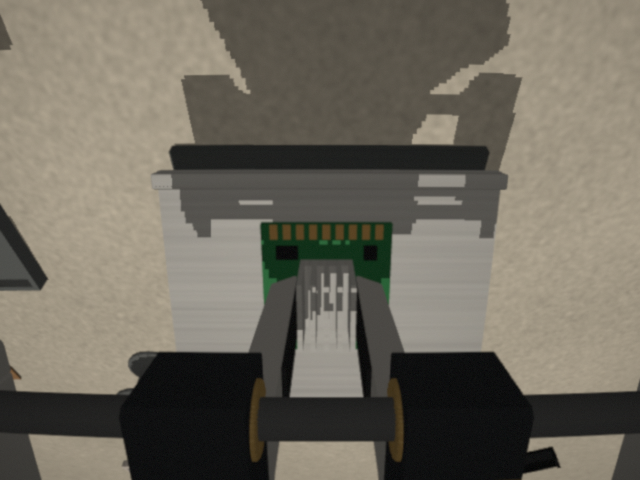

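```bash
python3 - <<'E'
from h import *
import pickle
p=pickle.load(open("w4.pkl","rb")); P=cloud(p)
D=P-[.5128,.235,.032]; X=D[...,0]*c+D[...,2]*s; Z=-D[...,0]*s+D[...,2]*c
for n,sl in (("plateL",(slice(240,340),slice(185,245))),("plateR",(slice(240,340),slice(405,470))),("board",(slice(228,262),slice(268,386)))):
    x,y,z=X[sl].ravel(),D[sl][...,1].ravel(),Z[sl].ravel()
    A=np.c_[x,y,np.ones(len(x))]; k=np.linalg.lstsq(A,z,rcond=None)[0]; print(n,"z med",np.median(z).round(4),"slopes",k.round(4))
for u in (230,330,430): print(u,[(v,round(X[v,u]*1000,1),round(Z[v,u]*1000,1)) for v in range(174,206,3)])
E
```

```text
plateL z med 0.0011 slopes [-0.1926  0.4165  0.0386]
plateR z med 0.0008 slopes [-0.1908 -0.3372  0.0333]
board z med 0.0346 slopes [-1.4277  0.0044  0.0621]
230 [(174, np.float64(-10.3), np.float64(10.1)), (177, np.float64(-8.7), np.float64(9.6)), (180, np.float64(-7.3), np.float64(9.9)), (183, np.float64(-5.9), np.float64(10.4)), (186, np.float64(-4.2), np.float64(9.4)), (189, np.float64(-2.6), np.float64(8.8)), (192, np.float64(0.3), np.float64(1.4)), (195, np.float64(2.3), np.float64(-0.4)), (198, np.float64(3.7), np.float64(0.3)), (201, np.float64(5.1), np.float64(1.4)), (204, np.float64(6.7), np.float64(1.4))]
330 [(174, np.float64(-10.0), np.float64(9.9)), (177, np.float64(-8.5), np.float64(10.0)), (180, np.float64(-7.0), np.float64(9.9)), (183, np.float64(-5.6), np.float64(10.5)), (186, np.float64(-4.0), np.float64(10.1)), (189, np.float64(-0.8), np.float64(0.6)), (192, np.float64(0.6), np.float64(1.2)), (195, np.float64(2.4), np.float64(0.3)), (198, np.float64(4.0), np.float64(0.5)), (201, np.float64(5.5), np.float64(0.6)), (204, np.float64(6.9), np.float64(1.7))]
430 [(174, np.float64(-9.7), np.float64(8.5)), (177, np.float64(-8.4), np.float64(9.7)), (180, np.float64(-6.9), np.float64(9.3)), (183, np.float64(-5.3), np.float64(9.3)), (186, np.float64(-3.9), np.float64(9.7)), (189, np.float64(-2.3), np.float64(9.3)), (192, np.float64(0.9), np.float64(0.5)), (195, np.float64(2.4), np.float64(1.0)), (198, np.float64(4.2), np.float64(0.0)), (201, np.float64(5.6), np.float64(0.9)), (204, np.float64(7.3), np.float64(0.6))]
```

Call:
servo_tool(rows=[[0.0025,0,-0.0054,0,0,0,-1],[0.0051,0,-0.0109,0,0,0,-1],[0.0076,0,-0.0163,0,0,0,-1],[0.0093,0,-0.0199,0,0,0,-1],[0.0106,0,-0.0227,0,0,0,-1],[0.0114,0,-0.0245,0,0,0,-1],[0.0114,0,-0.0245,0,0,0,-1],[0.0114,0,-0.0245,0,0,0,-1]])

```text
time_s: 8.47
ee_pos: [0.5448, 0.2353, 0.0627]
eef_rot: [3.141, 0.437, 3.138]
force: [-0.6, 0.7, -0.9]
grip_width: 0.0239
```

```bash
python3 -c "
from h import *
rest_state()"
```

```text
t 8.4667 rest x,z of TCP mm 41.97 14.34 y 0.27
F up-slope -0.88, y 0.68, normal -0.57 M [0.015 0.323 0.035] w 0.02394936719426786
turn [-0.0006  0.0011 -0.0002]
```

Call:
servo_tool(rows=[[0.0002,0,-0.0004,0,0,0,-1],[0.0003,0,-0.0007,0,0,0,-1],[0.0005,0,-0.0011,0,0,0,-1],[0.0007,0,-0.0014,0,0,0,-1],[0.0008,0,-0.0018,0,0,0,-1],[0.001,0,-0.0021,0,0,0,-1],[0.0011,0,-0.0023,0,0,0,-1],[0.0011,0,-0.0023,0,0,0,-1]])

```text
time_s: 9.13
ee_pos: [0.5459, 0.2353, 0.0606]
eef_rot: [3.141, 0.437, 3.138]
force: [-1.9, -0.2, 0.9]
grip_width: 0.0237
```

```bash
python3 -c "
from h import *
rest_state()"
```

```text
t 9.1333 rest x,z of TCP mm 42.05 11.91 y 0.34
F up-slope -1.40, y -0.21, normal 1.61 M [-0.007  0.459 -0.032] w 0.023741703163987393
turn [-0.0006  0.0012 -0.0003]
```

Call:
servo_tool(rows=[[-0.001,0,-0.0005,0,0,0,-1],[-0.002,0,-0.0009,0,0,0,-1],[-0.003,0,-0.0014,0,0,0,-1],[-0.004,0,-0.0019,0,0,0,-1],[-0.005,0,-0.0023,0,0,0,-1],[-0.0058,0,-0.0027,0,0,0,-1],[-0.0063,0,-0.0029,0,0,0,-1],[-0.0063,0,-0.0029,0,0,0,-1]])

```text
time_s: 9.8
ee_pos: [0.5394, 0.2353, 0.0576]
eef_rot: [3.141, 0.437, 3.138]
force: [-0.9, 0.4, -0.5]
grip_width: 0.0239
```

```bash
python3 -c "
from h import *
rest_state()
p=shoot('wrist','w5');cv2.imwrite('pics/w5c.png',cv2.resize(p['image'][140:320,150:510,::-1],None,fx=2.2,fy=2.2,interpolation=cv2.INTER_CUBIC))"
```

```text
t 9.8 rest x,z of TCP mm 34.93 11.91 y 0.34
F up-slope -1.04, y 0.41, normal -0.09 M [0.023 0.346 0.002] w 0.023874061618288936
turn [-0.0006  0.001  -0.0003]
```

View pics/w5c.png

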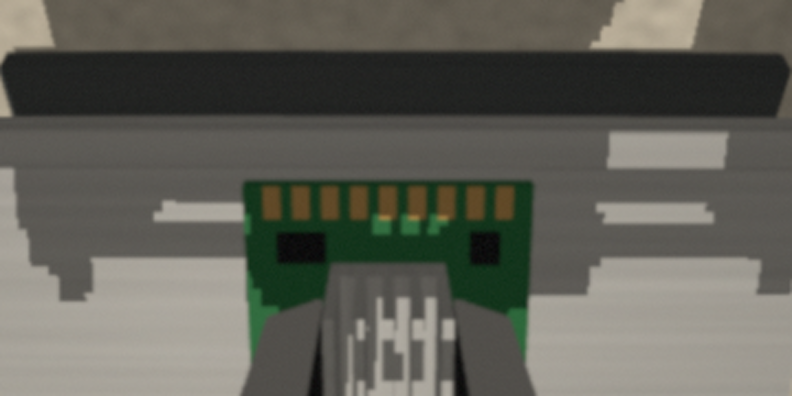

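Call:
servo_tool(rows=[[-0.0004,0,-0.0004,0,0,0,-1],[-0.0008,0,-0.0006,0,0,0,-1],[-0.0012,0,-0.0008,0,0,0,-1],[-0.0016,0,-0.001,0,0,0,-1],[-0.002,0,-0.0012,0,0,0,-1],[-0.0024,0,-0.0014,0,0,0,-1],[-0.0027,0,-0.0016,0,0,0,-1],[-0.0027,0,-0.0016,0,0,0,-1]])

```text
time_s: 10.52
ee_pos: [0.5369, 0.2355, 0.0563]
eef_rot: [3.141, 0.438, 3.138]
force: [-0.6, 0.1, 6.4]
grip_width: 0.0238
```

```bash
python3 -c "
from h import *
rest_state()
p=shoot('wrist','w6');cv2.imwrite('pics/w6c.png',cv2.resize(p['image'][180:260,240:410,::-1],None,fx=4.5,fy=4.5,interpolation=cv2.INTER_CUBIC))"
```

```text
t 10.5167 rest x,z of TCP mm 32.15 11.87 y 0.46
F up-slope 2.13, y 0.11, normal 6.06 M [-0.14  -0.238 -0.059] w 0.023757142979601305
turn [-0.0008  0.0016 -0.0004]
```

View pics/w6c.png

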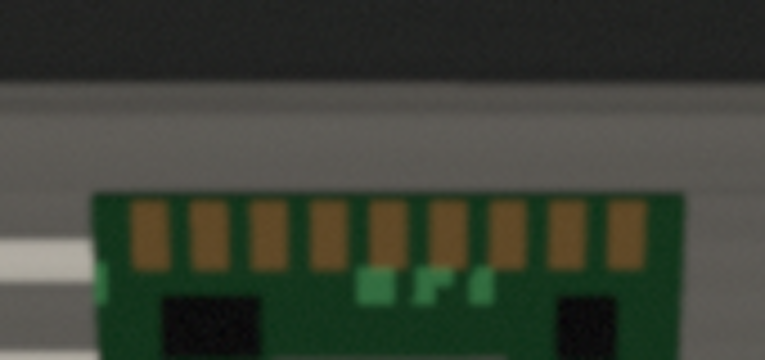

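Call:
servo_tool(rows=[[-0.0002,0,0.0003,0,0,0,-1],[-0.0004,0,0.0002,0,0,0,-1],[-0.0006,0,0.0001,0,0,0,-1],[-0.0008,0,0,0,0,0,-1],[-0.001,0,-0.0001,0,0,0,-1],[-0.0012,0,-0.0002,0,0,0,-1],[-0.0014,0,-0.0002,0,0,0,-1],[-0.0014,0,-0.0002,0,0,0,-1]])

```text
time_s: 11.23
ee_pos: [0.5355, 0.2354, 0.056]
eef_rot: [3.141, 0.438, 3.138]
force: [-0.2, -0.5, -0.4]
grip_width: 0.0238
```

```bash
python3 -c "
from h import *
rest_state()"
```

```text
t 11.2333 rest x,z of TCP mm 30.69 12.22 y 0.42
F up-slope -0.34, y -0.47, normal -0.32 M [ 0.058  0.233 -0.   ] w 0.023798398695566235
turn [-0.0007  0.0014 -0.0003]
```

Call:
servo_tool(rows=[[-0.0003,0,-0.0001,0,0,0,-1],[-0.0006,0,-0.0003,0,0,0,-1],[-0.0009,0,-0.0004,0,0,0,-1],[-0.0012,0,-0.0006,0,0,0,-1],[-0.0015,0,-0.0007,0,0,0,-1],[-0.0018,0,-0.0008,0,0,0,-1],[-0.0018,0,-0.0008,0,0,0,-1],[-0.0018,0,-0.0008,0,0,0,-1]])

```text
time_s: 11.9
ee_pos: [0.5348, 0.2355, 0.0561]
eef_rot: [3.14, 0.44, 3.138]
force: [8.0, -1.4, 0.7]
grip_width: 0.0237
```

```bash
python3 -c "
from h import *
rest_state()
p=shoot('wrist','w7');cv2.imwrite('pics/w7c.png',cv2.resize(p['image'][180:260,240:410,::-1],None,fx=4.5,fy=4.5,interpolation=cv2.INTER_CUBIC))"
```

```text
t 11.9 rest x,z of TCP mm 30.1 12.61 y 0.48
F up-slope 7.50, y -1.37, normal -2.76 M [-0.435 -1.33  -0.247] w 0.023705748330694755
turn [-0.0015  0.004  -0.0004]
```

View pics/w7c.png

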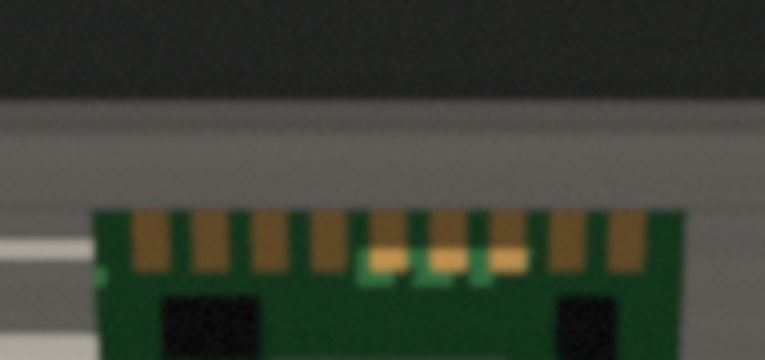

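Call:
servo_tool(rows=[[0,0,0,0,0.004,0,-1],[0.0001,0,-0.0003,0,0.004,0,-1],[0.0002,0,-0.0006,0,0.004,0,-1],[0.0003,0,-0.0009,0,0.004,0,-1],[0.0003,0,-0.0011,0,0.004,0,-1],[0.0003,0,-0.0011,0,0.004,0,-1],[0.0003,0,-0.0011,0,0.004,0,-1],[0.0003,0,-0.0011,0,0.004,0,-1]])

```text
time_s: 12.62
ee_pos: [0.5352, 0.2356, 0.0555]
eef_rot: [3.14, 0.437, 3.138]
force: [-0.9, -0.7, 5.0]
grip_width: 0.0235
```

```bash
python3 -c "
from h import *
rest_state()"
```

```text
t 12.6167 rest x,z of TCP mm 30.28 11.84 y 0.64
F up-slope 1.27, y -0.68, normal 4.90 M [-0.268 -0.134 -0.19 ] w 0.023545606064479675
turn [-0.0017  0.0007 -0.0005]
```

Call:
servo_tool(rows=[[-0.0003,0,-0.0001,0,0,0,-1],[-0.0006,0,-0.0003,0,0,0,-1],[-0.0006,0,-0.0003,0,0,0,-1],[-0.0006,0,-0.0003,0,0,0,-1],[-0.0006,0,-0.0003,0,0,0,-1],[-0.0006,0,-0.0003,0,0,0,-1],[-0.0006,0,-0.0003,0,0,0,-1],[-0.0006,0,-0.0003,0,0,0,-1]], newtons=10)

```text
time_s: 13.28
ee_pos: [0.535, 0.2357, 0.0556]
eef_rot: [3.139, 0.438, 3.138]
force: [4.6, -2.6, 3.9]
grip_width: 0.024
```

```bash
python3 -c "
from h import *
rest_state()"
```

```text
t 13.2833 rest x,z of TCP mm 30.1 11.99 y 0.7
F up-slope 5.80, y -2.58, normal 1.61 M [-0.359 -0.929 -0.194] w 0.024002146120754714
turn [-0.002   0.0017 -0.0006]
```

Call:
servo_tool(rows=[[-0.0001,0,-0.0004,0,0,0,-1],[-0.0001,0,-0.0004,0,0,0,-1],[-0.0001,0,-0.0004,0,0,0,-0.45],[-0.0001,0,-0.0004,0,0,0,-0.4],[-0.0001,0,-0.0004,0,0,0,-0.3],[-0.0001,0,-0.0004,0,0,0,-0.1],[-0.0001,0,-0.0004,0,0,0,0],[-0.0001,0,-0.0004,0,0,0,0]])

```text
time_s: 13.95
ee_pos: [0.5348, 0.2357, 0.055]
eef_rot: [3.14, 0.438, 3.138]
force: [0.7, 0.5, 0.0]
grip_width: 0.0461
```

```bash
python3 -c "
from h import *
rest_state()
p=shoot('wrist','w8');cv2.imwrite('pics/w8c.png',cv2.resize(p['image'][160:360,200:450,::-1],None,fx=3,fy=3,interpolation=cv2.INTER_CUBIC))"
```

```text
t 13.95 rest x,z of TCP mm 29.66 11.6 y 0.7
F up-slope 0.67, y 0.52, normal -0.28 M [0.012 0.172 0.032] w 0.046069411234634414
turn [-0.0019  0.0014 -0.0007]
```

View pics/w8c.png

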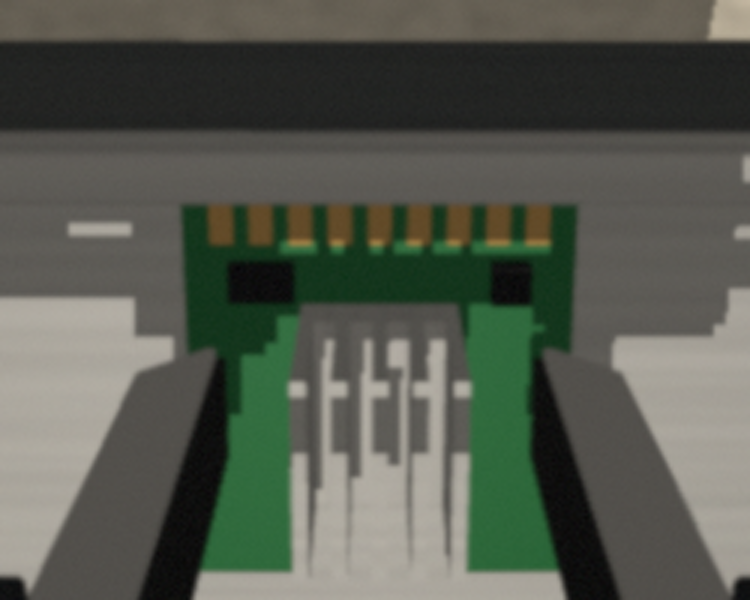

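The module is released. It sits square, with its contact edge tucked behind the ledge's top edge (crop row ~205). I'll retreat straight out along the plate normal.

Call:
servo_tool(rows=[[-0.0017,0,0.0036,0,0,0,0],[-0.0051,0,0.0109,0,0,0,0],[-0.0102,0,0.0218,0,0,0,0],[-0.017,0,0.0363,0,0,0,0],[-0.0254,0,0.0544,0,0,0,0],[-0.0338,0,0.0725,0,0,0,0],[-0.0423,0,0.0906,0,0,0,0],[-0.0508,0,0.1088,0,0,0,0]])

```text
time_s: 14.67
ee_pos: [0.4832, 0.2357, 0.1654]
eef_rot: [3.139, 0.438, 3.138]
force: [0.1, -0.9, -0.8]
grip_width: 0.0474
```

Call:
servo_tool(rows=[[-0.02,0.03,0.02,0,0,0,0],[-0.04,0.06,0.04,0,0,0,0],[-0.06,0.09,0.06,0,0,0,0],[-0.08,0.12,0.07,0,0,0,0],[-0.1,0.15,0.07,0,0,0,0],[-0.11,0.18,0.07,0,0,0,0],[-0.11,0.2,0.07,0,0,0,0],[-0.11,0.2,0.07,0,0,0,0]])

```text
time_s: 15.33
ee_pos: [0.3719, 0.4385, 0.2358]
eef_rot: [3.138, 0.438, 3.14]
force: [0.5, -0.7, -0.8]
grip_width: 0.0468
```

```bash
python3 -c "
from h import *
t=shoot('top','t9');S=shoot('scene','s9')
a=cv2.resize(t['image'][180:300,80:230,::-1],None,fx=5,fy=5,interpolation=cv2.INTER_CUBIC);cv2.imwrite('pics/t9c.png',a)
cv2.imwrite('pics/s9c.png',cv2.resize(S['image'][160:270,400:560,::-1],None,fx=5,fy=5,interpolation=cv2.INTER_CUBIC))
print(t['obs']['time_s'],t['obs']['force'])"
```

```text
15.3333 [ 0.53518207 -0.6995491  -0.7995325 ]
```

View pics/t9.png

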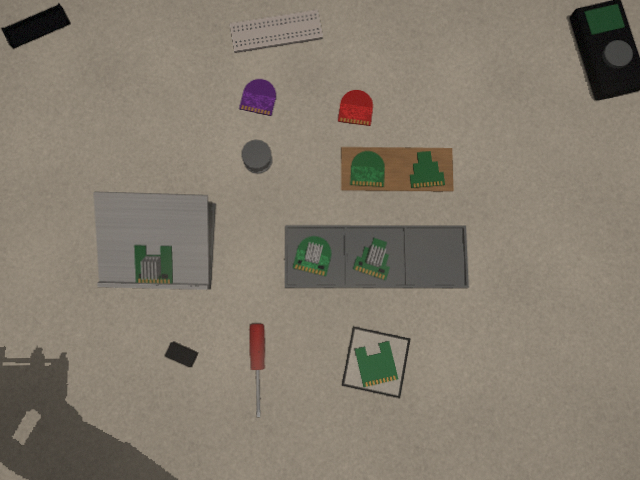

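View pics/t9c.png

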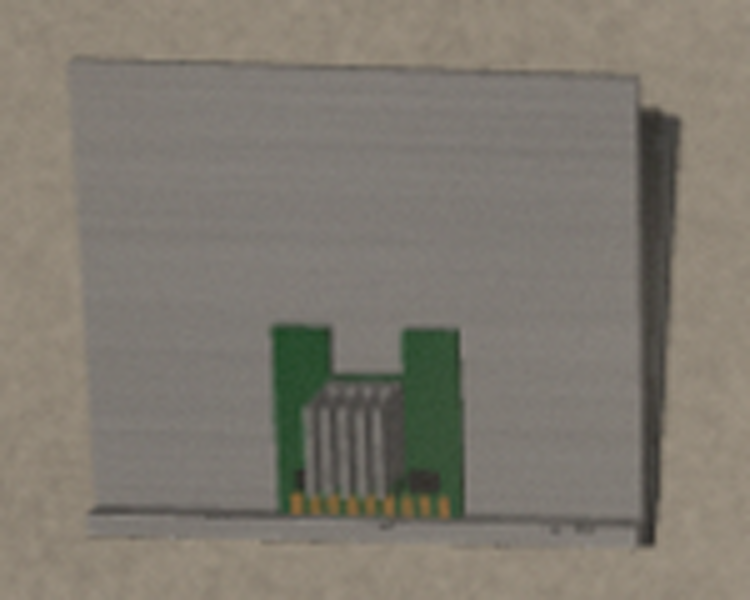

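View pics/s9c.png

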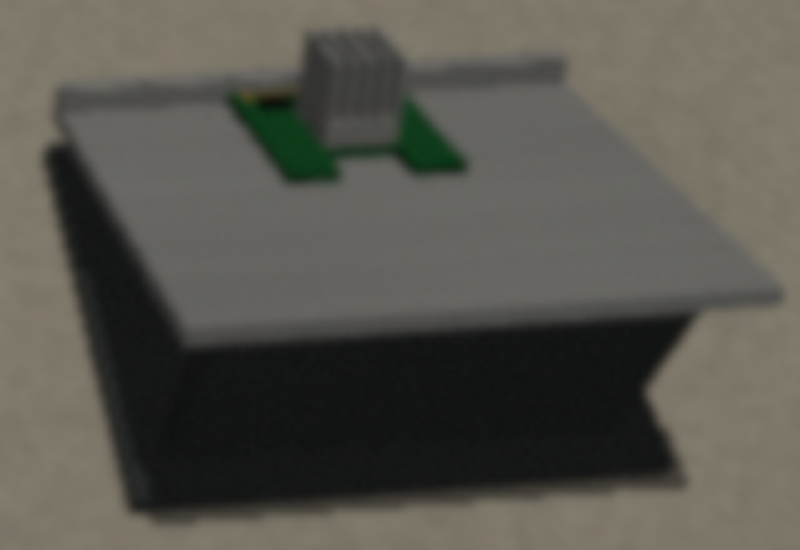

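The forked module lies flat with its edge on the ledge (top-view crop row ~516). The other modules (312,256 and 374,257), the battery (181,354), the spool (257,156) and the screwdriver (258,365) are where they were. I'm handing in.

```bash
python3 -c "
from h import *
print(hand_in())"
```

```text
the job is handed in; nothing more can be done
None
```

The forked module matches the sample on the job card, and it now lies on the inspection rest. I handed the job in at about 15.4 s of the 48 s.

- **Placing:** I gripped the module by its heat sink, tilted it 25° and lowered it onto the plate with light contact, at most about 6 N. Then I slid it down to the ledge, where the contact force was about 6–7.5 N, let go and backed off straight out from the plate.
- **Module on the rest:** The last top and scene pictures show it lying flat and square, with its contact edge along the ledge. The wrist view after release showed no gap between the edge and the ledge.
- **Everything else:** In the last top view the round and stepped modules, battery, spool and screwdriver are where they were, and the gripper is clear.
- **Disagreements:** The ledge contact came 1–3 mm lower down the slope than the camera estimates, so I relied on the force there. The scene camera's depth gave a wrong slope of 16° for the plate. I ignored it, because the top camera gave 24.8° against the stated 25°.

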